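# Lock the squeeze-tab stopper into the vacuum jug

### The arm

A 6-joint arm with a two-finger parallel gripper is mounted at the origin on the work surface. World frame = base frame: x ahead of the robot, y to its left, z up, the work surface at z = 0. Lengths are in m, angles in rad, forces in N, time in s.
With the tool pointing down it reaches from about 0.225 to 0.875 m from the base axis. Payload 3.4 kg.
Tool frame: the origin (TCP) lies at the very end of the fingers, on their centre line; the grasp point (between the pads) lies 19 mm behind it (grip_depth is the distance from the TCP to the grasp point, in m); x points along the fingers, z is the direction in which the jaws open and shut, and the axes are right-handed (so a half turn about x gives the same grasp; the last joint's range is limited). The gripper opens to 85 mm and grips with 20 to 120 N. Pads are 22 mm wide; open, the fingers measure 114 mm over their backs; the gripper's body (76 mm by 85 mm) begins 54 mm behind the grasp point. The pads swing forward as they close: fully open they stand 13 mm farther back than shut.
Start: joints at [1.158, 0.276, 1.505, -0, 1.361, -0.121], TCP at [0.165, 0.551, 0.231] pointing down, gripper open.
Joint ranges: [-2.89, 2.89], [-0.75, 2.08], [0.22, 2.7], [-1.18, 4.32], [0.11, 2.71], [-2.7, 2.7]. Speed limits (rad/s): [2.57, 2.57, 3.14, 3.14, 3.14, 3.14].

### API

Orientations are given as a unit quaternion [w, x, y, z].
In Python, from rig import get_state, get_image, sign_off, grip_depth gives the robot as it stands. The module is installed in compiled form; this text tells all that it offers.
- The arm moves only by the tool arm_command, never from a script. Its argument "series" is a list of rows, each an object with "dp": the shift along the tool's x, y, z scaled (see below), a list of three; "angular": the turn, a rotation vector about the tool's x, y, z scaled (see below), a list of three; "gripper": the finger opening in mm, from 0 to 85.4. A call has exactly 8 rows; each row shifts and turns the pose as measured when the row begins, along the tool's axes as they then stand; what a row does not reach is not made up. The controller multiplies each number of a shift by 0.12 m and each number of a turn by 90 degrees. A row lasts 1/8 s, in which the tool goes at most 62.5 mm and 10.7 degrees, less where a joint would pass 70% of its speed; a pose out of reach is approached as far as the arm can. A call with a number of a shift or a turn outside -1 to 1 is refused whole. A call with a gripper value outside its range is refused whole. The fingers move at their own pace and stop on an object; "grip_force" is the grip in N (left out, the last holds). Time passes only in rows, so rows that do not move let the fingers close, or fill a call up. It gives the time, the measured TCP pose, the force and the opening at its end, in the units of the state.
- get_state(): the state, without advancing time (a new reading comes with each control period).
- get_image(name): name is "side" or "top" or "wrist"; returns a dict with "image" (420x560x3 uint8, blue, green, red), "depth" (420x560 float32, m along the optical axis (not along the pixel's ray), 0 where there is no reading), "mtx" (3x3 intrinsics, pixels), "view" (4x4, takes a point from world to camera coordinates); the wrist camera has in their place "mount" (4x4, takes a point from camera to tool coordinates, whose origin is the TCP and whose axes are the tool frame's). Camera axes: x right, y up, looking along -z (the intrinsics and any distortion apply to the point x, -y, -z); pixel columns grow to the right and rows downward; lengths in m; the calibration is good to about 2 mm. A picture is of the moment at which its call begins: read the wrist's pose just before it.
- sign_off(): hands the job in, once; it reports no verdict.
The state is a dict: "clock": time; "qpos": joint angles; "qd": joint speeds; "effort": joint torques, N m; "position": TCP position; "ee_rot": TCP orientation; "contact_force": force on the tool from outside, world axes, zero at the start; "moment": the same for the moment, N m; "width": finger opening in m.
Only numpy, scipy, OpenCV 4.12 (cv2) and the standard library are available. Lean on these libraries where they do the work, as an engineer would, in place of code of your own. Each camera call takes 0.05 s, during which the arm holds its last target. There are 200 camera calls.

### The job

The vacuum jug has just been filled for the evening: close it with its stopper, which lies on the cork coaster. Squeeze the stopper's two red side tabs together to draw its catches in, lower it into the jug's mouth and, still squeezing, press it down on its springy seal until it is home; keep it down while you let the tabs spring out, so that both catches lock under the rim and hold the stopper tight on its seal. Feel for the rim, as the black neck ring is screwed on higher or lower each time, and be gentle with the glass liner: about 10 newtons squash the seal, never push with more than 22. Leave the jug standing where it is, and do not knock or shift the glasses and bar tools around it.

Things in the scene. Friction and masses are not known exactly. Their poses are not given: they have to be found in the camera images.
- jug: brushed-steel vacuum jug, loose, 1.2 to 1.9 kg, upright; 120 mm across, narrowing above 95 mm to the neck, on which a round black neck ring (81 mm across) is screwed, its top (the rim) 158 to 168 mm above the table. Origin: centre of the underside; z up its axis; black handle to its +x, reaching 105 mm out, lower than the neck. The stopper fits any way round.
- jug_mouth (a point): centre of the jug's mouth, at the rim's lowest height (158 mm up); the rim really lies 0 to 10 mm above this point, as far as the neck ring happens to be screwed up (not measured; it stays put). In-turned rim: flat top 80 mm across, 6 mm deep, straight round bore 60 mm across; under it the hollow widens to 69 mm, so that the catches can open; 36 mm deep or more.
- stopper: the black stopper, loose, 0.14 to 0.2 kg, right way up on a cork coaster (10 mm thick, let in by 0 to 5 mm). Origin: centre of its underside, z up. Plug 57.6 mm across, 20 mm tall, tapered over the lowest 2 mm to 55.6 mm; then the deck, a disc 80 mm across, 6 mm thick; then the tabs.
- stopper_deck (a point): centre of the underside of the deck, 20 mm above the stopper's underside. A pale springy seal round the plug hangs 5 mm lower; pressed on the rim it starts to give at 3 N and lets the deck down on the rim at 10 N. The catches' tops lie 8 mm below this point: they can open under the rim once the deck is less than 2 mm above it (7 N or more).
- stopper_grip (a point): point to grip, midway between the two red side tabs, 21 mm above the deck's top and 47 mm above the stopper's underside; axes as the stopper's. The tabs stand on the deck at its +y and -y side: each 20 mm wide (x), 6 mm thick, 29 mm tall, reaching 8 mm above this point; outer faces 58 mm apart, 48 mm when squeezed. Fingertips may rest on the deck beside them and press it.
- tab_a (a joint): how far the tab at the stopper's +y is squeezed in, m: 0 fully out (its catch reaches 32.5 mm from the axis), 0.005 fully in (27.5 mm). Sprung outward, 3 N at 0, 7 N at 0.005.
- tab_b (a joint): the same for the tab at the stopper's -y.
- goblet_a: bystander: stemmed crystal glass upside down, 78 mm across, 125 mm tall; origin under its centre
- goblet_b: bystander: stemmed crystal glass upside down, 74 mm across, 118 mm tall; origin under its centre
- tumbler_a: bystander: cut tumbler upside down, 72 mm across, 92 mm tall; origin under its centre
- tall_glass: bystander: tall frosted glass upside down, 62 mm across, 135 mm tall; origin under its centre
- cherry_jar: bystander: dark red jar with a brass lid, 58 mm across, 85 mm tall; origin under its centre
- jigger: bystander: steel double-cone measure, 44 mm across, 80 mm tall; origin under its centre
- opener: bystander: bottle opener lying flat along its x, 130 mm long, 24 mm wide, 14 mm high, dark wooden handle; origin under its middle
There are look-alikes about, which are no part of the job. What is shaped like the stopper but blue, orange or turquoise is not meant.

How it is judged:
On the way, in this order (a step that is already met when the one before it is completed fails the run):
1. the stopper is lifted from its coaster with both side tabs squeezed in (distance of stopper_grip from where it was at the start of the episode above 0.04 m and value of joint each of tab_a, tab_b above 0.004 m), for 0.1 s.
2. with its tabs still squeezed in, the stopper is in the jug's mouth and pressed on its seal with over 7 N (horizontal distance between stopper_deck and jug_mouth below 0.004 m and z of stopper_deck in the frame of jug_mouth below 0.014 m and angle between stopper's own z axis and vertical below 0.06 rad and contact force between stopper and jug above 7 N and value of joint each of tab_a, tab_b above 0.0035 m), for 0.1 s.
At the end, for the whole second after the job is handed in: Stopper level (0.06 rad) and centred (4 mm) in the jug's mouth, both tabs within 1.5 mm of fully out, the catches holding it tight on its seal (over 6 N between stopper and jug), at rest and let go; jug upright (0.05 rad), still, within 25 mm of where it was (horizontal distance between stopper_deck and jug_mouth below 0.004 m and z of stopper_deck in the frame of jug_mouth below 0.014 m and angle between stopper's own z axis and vertical below 0.06 rad and contact force between stopper and jug above 6 N and value of joint each of tab_a, tab_b below 0.0015 m and linear speed of each of stopper, jug below 0.02 m/s and angle between jug's own z axis and vertical below 0.05 rad and distance of jug from where it was at the start of the episode below 0.025 m); the robot touches nothing.
It fails at once if the stopper is pushed against the jug with more than 22 N (contact force between stopper and jug above 22 N).
It fails at once if the robot itself pushes on the jug with more than 10 N (contact force between any of the fingers, the arm and jug above 10 N).
It fails at once if the jug is shifted by more than 25 mm or tipped by more than 0.15 rad (distance of jug from where it was at the start of the episode above 0.025 m or angle between jug's own z axis and vertical above 0.15 rad).
It fails at once if one of the glasses, the cherry jar, the jigger or the opener is shifted by more than 20 mm (distance of any of goblet_a, goblet_b, tumbler_a, tall_glass, cherry_jar, jigger, opener from where it was at the start of the episode above 0.02 m).
It also fails if it takes over 64 s, if anything falls off the work surface, if the arm or the gripper's body presses on something with over 40 N, if the wrist force passes 120 N, or if a joint passes its speed limit or range.

## Working session

There is one attempt and no reset: what is moved stays moved. The work goes in short steps, Python scripts to look and compute and a tool call to move; the robot and the scene stay as the last step left them, time stands still between calls to the robot, and variables do not carry over. Pictures are saved under pics/ and viewed, about 8 in all and at most 12, crops included, and the job is handed in when it is done.

Besides the shell and the picture viewer there is one more tool, called after "Request:" as name(argument=value, ...) on one line, values as JSON. arm_command: Moves the arm, as the interface text tells. Its arguments: {"type":"object","properties":{"series":{"type":"array","items":{"type":"object","properties":{"dp":{"type":"array","items":{"type":"number"}},"angular":{"type":"array","items":{"type":"number"}},"gripper":{"type":"number"}}}},"grip_force":{"type":"number"}},"required":["series"]}

```bash
mkdir -p pics; cat > h.py <<'E'
import numpy as np, cv2
from rig import get_state, get_image, sign_off, grip_depth
from scipy.spatial.transform import Rotation as R
def rot(s):
    q=s['ee_rot']; return R.from_quat([q[1],q[2],q[3],q[0]]).as_matrix()
def cloud(name):
    s=get_state(); d=get_image(name); K=d['mtx']; z=d['depth']
    v,u=np.mgrid[0:z.shape[0],0:z.shape[1]]
    P=np.stack([(u-K[0,2])*z/K[0,0],-(v-K[1,2])*z/K[1,1],-z],-1)
    if 'mount' in d:
        P=P@d['mount'][:3,:3].T+d['mount'][:3,3]; P=P@rot(s).T+np.array(s['position'])
    else:
        V=np.linalg.inv(d['view']); P=P@V[:3,:3].T+V[:3,3]
    P[z<=0]=np.nan
    return d['image'],P,d
E
python3 - <<'E'
from h import *
s=get_state(); print(s); print(rot(s).round(3), grip_depth)
for n in('top','side'):
    im,P,d=cloud(n); np.savez(f'{n}.npz',im=im,P=P); print(n,[k for k in d],d['mtx'],d['view'].round(3))
    cv2.imwrite(f'pics/{n}.png',im)
E
```

```text
{'clock': 0.0, 'qpos': array([ 1.15801519e+00,  2.76560253e-01,  1.50614570e+00,  8.04056116e-06,
        1.36069607e+00, -1.20980813e-01]), 'qd': array([-0.00123054,  0.00016129,  0.00056652,  0.00108668, -0.0024198 ,
        0.00247592]), 'effort': array([-1.29463187e-03, -4.16777802e+01, -2.45806217e+01, -4.19556000e-04,
        1.12264819e-02, -5.56352660e-06]), 'position': array([0.16518922, 0.55020066, 0.23045452]), 'ee_rot': array([ 0.56682239, -0.42231015,  0.56793639,  0.4216809 ]), 'contact_force': array([ 0.00153072, -0.20920145,  0.36335451]), 'moment': array([-0.03281186,  0.0431548 ,  0.00093775]), 'width': 0.0853708966023978}
[[-0.001 -0.958  0.288]
 [-0.002  0.288  0.958]
 [-1.     0.    -0.002]] 0.0187
top ['image', 'depth', 'mtx', 'view'] [[415.40174593   0.         280.11497132]
 [  0.         415.40174593 201.72312902]
 [  0.           0.           1.        ]] [[ 0.014 -1.     0.012  0.004]
 [ 0.997  0.014  0.076 -0.565]
 [-0.076  0.01   0.997 -1.252]
 [ 0.     0.     0.     1.   ]]
side ['image', 'depth', 'mtx', 'view'] [[385.06187057   0.         286.63537669]
 [  0.         385.06187057 214.71590786]
 [  0.           0.           1.        ]] [[-0.983 -0.184 -0.006  0.561]
 [ 0.121 -0.67   0.732 -0.159]
 [-0.139  0.719  0.681 -0.89 ]
 [ 0.     0.     0.     1.   ]]
```

View pics/top.png

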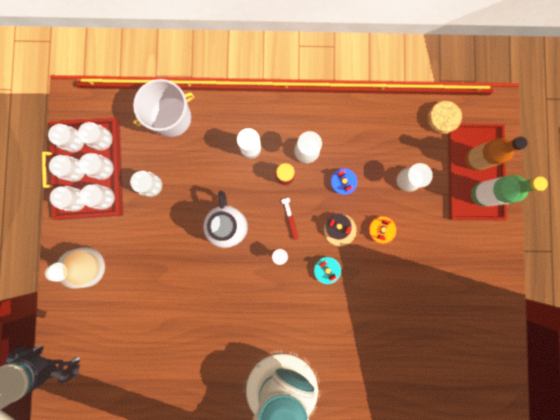

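View pics/side.png

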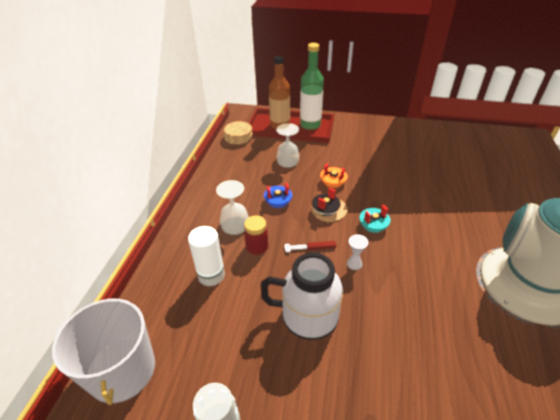

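Candidates in the top view: black on cork (340,228), blue (344,181), orange (383,230) and turquoise (328,271). I choose the black one. The jug mouth is at (222,226). Next I check with a close crop and measure.

```bash
python3 - <<'E'
from h import *
D=np.load('top.npz'); im,P=D['im'],D['P']
a=cv2.resize(im[185:275,295:400],None,fx=6,fy=6,interpolation=cv2.INTER_CUBIC)
b=cv2.resize(im[180:270,180:270],None,fx=6,fy=6,interpolation=cv2.INTER_CUBIC)[:, :]
cv2.imwrite('pics/crop.png',cv2.resize(np.hstack([a,b]),(800,369)))
for n,(u,v) in dict(stop=(340,228),blue=(344,181),orange=(383,230),turq=(328,271),jig=(280,257),cherry=(286,173),opener=(290,218)).items(): print(n,P[v,u].round(3))
def fit(r,zlo,zhi,n):
    v0,v1,u0,u1=r; Q=P[v0:v1,u0:u1].reshape(-1,3); q=Q[(Q[:,2]>zlo)&(Q[:,2]<zhi)]
    c=(q.min(0)+q.max(0))/2; e=cv2.minEnclosingCircle(q[:,:2].astype(np.float32)); print(n,len(q),q.min(0).round(3),q.max(0).round(3),np.median(q[:,2]).round(4),e)
fit((195,260,190,260),.152,.18,'rim')
fit((205,250,315,365),.03,.044,'deck')
fit((205,250,315,365),.045,.08,'tabs')
fit((205,250,315,365),.004,.015,'coaster')
D=np.load('side.npz');P=D['P']
fit((245,300,280,345),.152,.18,'rim side')
fit((185,225,300,350),.026,.044,'deck side')
fit((185,225,300,350),.048,.08,'tabs side')
E
```

```text
stop [ 0.487 -0.168  0.046]
blue [ 0.63  -0.182  0.035]
orange [ 0.483 -0.301  0.033]
turq [ 0.358 -0.133  0.041]
jig [0.4   0.011 0.077]
cherry [ 0.645 -0.003  0.085]
opener [ 0.516 -0.019  0.018]
rim 328 [0.448 0.131 0.152] [0.527 0.212 0.165] 0.159 ((0.48753494024276733, 0.17145706713199615), 0.041255053132772446)
deck 385 [ 0.457 -0.204  0.03 ] [ 0.53  -0.127  0.044] 0.0328 ((0.4933079183101654, -0.16646808385849), 0.03973551467061043)
tabs 47 [ 0.475 -0.196  0.045] [ 0.514 -0.137  0.067] 0.0597 ((0.4941041171550751, -0.1664482206106186), 0.030101528391242027)
coaster 309 [ 0.422 -0.249  0.004] [ 0.559 -0.1    0.012] 0.0062 ((0.4848233759403229, -0.17477963864803314), 0.09737412631511688)
rim side 654 [0.447 0.133 0.152] [0.528 0.214 0.162] 0.1586 ((0.48746708035469055, 0.173056960105896), 0.04149559885263443)
deck side 411 [ 0.453 -0.206  0.027] [ 0.532 -0.124  0.044] 0.0323 ((0.4925135672092438, -0.16521942615509033), 0.04114612564444542)
tabs side 68 [ 0.474 -0.196  0.048] [ 0.513 -0.134  0.064] 0.0568 ((0.49087992310523987, -0.1649283766746521), 0.0318819023668766)
```

View pics/crop.png

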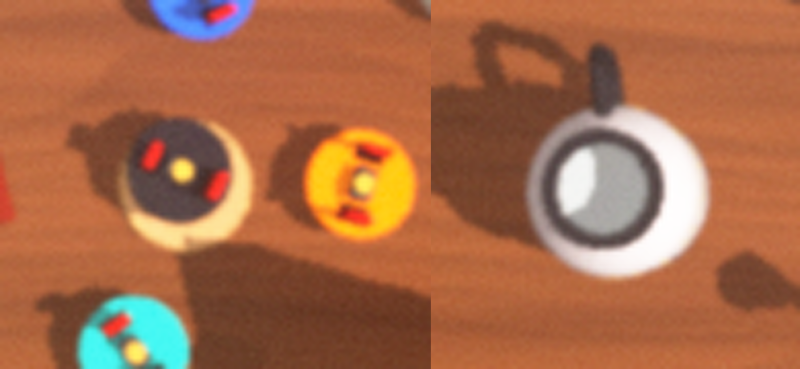

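The crop confirms the black stopper on cork, with red tabs at crop (152,155) and (218,185). The jug's handle points to +x. The stopper is at about (0.493,-0.166) and the mouth at about (0.4875,0.172). Moving over the stopper.

Request:
arm_command(series=[{"dp": [0, -0.31, -0.352], "angular": [0, 0, 0], "gripper": 85}, {"dp": [0, -0.31, -0.352], "angular": [0, 0, 0], "gripper": 85}, {"dp": [0, -0.31, -0.352], "angular": [0, 0, 0], "gripper": 85}, {"dp": [0, -0.31, -0.352], "angular": [0, 0, 0], "gripper": 85}, {"dp": [0, -0.31, -0.352], "angular": [0, 0, 0], "gripper": 85}, {"dp": [0, -0.31, -0.352], "angular": [0, 0, 0], "gripper": 85}, {"dp": [0, -0.31, -0.352], "angular": [0, 0, 0], "gripper": 85}, {"dp": [0, -0.31, -0.352], "angular": [0, 0, 0], "gripper": 85}], grip_force=40)

```text
clock: 1.1
position: [0.3572, 0.1325, 0.2283]
ee_rot: [0.565, -0.426, 0.566, 0.424]
contact_force: [1.1, 0.9, 0.7]
width: 0.0849
```

Request:
arm_command(series=[{"dp": [0, -0.31, -0.352], "angular": [0, 0, 0], "gripper": 85}, {"dp": [0, -0.31, -0.352], "angular": [0, 0, 0], "gripper": 85}, {"dp": [0, -0.31, -0.352], "angular": [0, 0, 0], "gripper": 85}, {"dp": [0, -0.31, -0.352], "angular": [0, 0, 0], "gripper": 85}, {"dp": [0, -0.31, -0.352], "angular": [0, 0, 0], "gripper": 85}, {"dp": [0, -0.2, -0.25], "angular": [0, 0, 0], "gripper": 85}, {"dp": [0, 0, 0], "angular": [0.087, 0, 0], "gripper": 85}, {"dp": [0, 0, 0], "angular": [0, 0, 0], "gripper": 85}])

```text
clock: 2.1
position: [0.4943, -0.1726, 0.2263]
ee_rot: [0.595, -0.382, 0.596, 0.382]
contact_force: [-1.2, 0.4, -0.1]
width: 0.0852
```

```bash
python3 - <<'E'
from h import *
s=get_state(); print(s['position'],rot(s).round(3),s['contact_force'])
im,P,d=cloud('wrist'); np.savez('w1.npz',im=im,P=P); cv2.imwrite('pics/w1.png',im); print(d['mount'].round(3),d['mtx'])
red=(im[...,2]>110)&(im[...,1]<70)&(im[...,0]<80)&(P[...,2]>.035)
n,l,st,c=cv2.connectedComponentsWithStats(red.astype(np.uint8))
for i in range(1,n):
    if st[i,4]>40: q=P[l==i]; t=q[q[:,2]>np.nanpercentile(q[:,2],60)]; print(c[i].round(),st[i,4],np.nanmean(t,0).round(4),np.nanmax(q,0).round(4),np.nanmin(q,0).round(4))
E
```

```text
[ 0.49429562 -0.17260842  0.22626441] [[-0.001 -0.909  0.417]
 [-0.001  0.417  0.909]
 [-1.     0.001 -0.001]] [-1.21624618  0.35598554 -0.11523925]
[[ 0.     0.286 -0.958 -0.143]
 [-0.001  0.958  0.286  0.073]
 [ 1.     0.001  0.001 -0.   ]
 [ 0.     0.     0.     1.   ]] [[372.71447231   0.         277.94189029]
 [  0.         372.71447231 213.31371909]
 [  0.           0.           1.        ]]
[222.   6.] 105 [ 0.3443 -0.1527  0.0533] [ 0.3463 -0.1463  0.0573] [ 0.34  -0.157  0.035]
[281.  35.] 139 [ 0.3819 -0.119   0.0552] [ 0.3884 -0.1097  0.0568] [ 0.3746 -0.1273  0.0363]
[255. 183.] 140 [ 0.4823 -0.1893  0.0611] [ 0.4906 -0.1835  0.0628] [ 0.4713 -0.1967  0.036 ]
[314. 182.] 127 [ 0.5024 -0.141   0.0605] [ 0.5125 -0.1359  0.0627] [ 0.4932 -0.149   0.0352]
[143. 206.] 162 [ 0.4583 -0.2902  0.0529] [ 0.4642 -0.2838  0.0568] [ 0.4542 -0.3019  0.0359]
[496. 256.] 1362 [ 0.6337 -0.0154  0.0615] [0.6681 0.0108 0.0684] [ 0.6192 -0.0303  0.035 ]
[156. 259.] 200 [ 0.508  -0.3055  0.0528] [ 0.5148 -0.2988  0.0563] [ 0.5039 -0.316   0.0351]
[307. 298.] 187 [ 0.6046 -0.1929  0.0524] [ 0.6091 -0.1856  0.0559] [ 0.6008 -0.2031  0.0355]
[346. 327.] 222 [ 0.6512 -0.1706  0.0518] [ 0.6558 -0.1619  0.0561] [ 0.6476 -0.18    0.035 ]
```

View pics/w1.png

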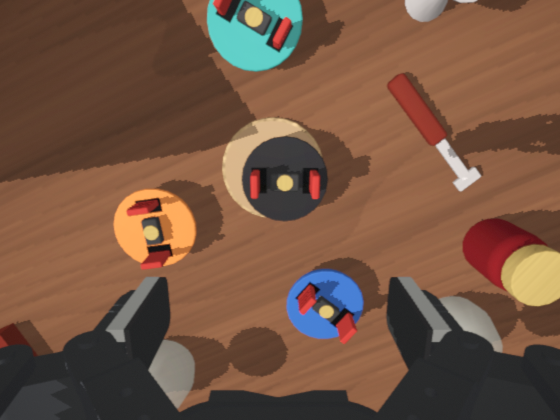

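The wrist view shows the black stopper at (285,182), its tabs at (255,183) and (314,182), already lined up with the jaws. I go down to just above it and measure again.

Request:
arm_command(series=[{"dp": [0, 0.046, 0.05], "angular": [-0.014, 0, 0], "gripper": 85}, {"dp": [0.35, 0, 0], "angular": [0, 0, 0], "gripper": 85}, {"dp": [0.35, 0, 0], "angular": [0, 0, 0], "gripper": 85}, {"dp": [0.3, 0, 0], "angular": [0, 0, 0], "gripper": 85}, {"dp": [0.1, 0, 0], "angular": [0, 0, 0], "gripper": 85}, {"dp": [0.1, 0, 0], "angular": [0, 0, 0], "gripper": 85}, {"dp": [0, 0, 0], "angular": [0, 0, 0], "gripper": 85}, {"dp": [0, 0, 0], "angular": [0, 0, 0], "gripper": 85}])

```text
clock: 3.15
position: [0.4934, -0.1597, 0.0834]
ee_rot: [0.589, -0.397, 0.586, 0.391]
contact_force: [-0.3, 0.2, 0.4]
width: 0.0847
```

```bash
cat > tabs.py <<'E'
from h import *
import sys
s=get_state(); T=rot(s); p=np.array(s['position']); print(p.round(4),T.round(3).tolist(),s['contact_force'].round(2),s['moment'].round(3),s['width'])
im,P,d=cloud('wrist'); cv2.imwrite(f'pics/{sys.argv[1]}.png',im); np.savez(f'{sys.argv[1]}.npz',im=im,P=P)
red=(im[...,2]>90)&(im[...,1]<70)&(im[...,0]<80)
n,l,st,c=cv2.connectedComponentsWithStats(red.astype(np.uint8))
for i in range(1,n):
    if st[i,4]>80:
        q=(P[l==i]-p)@T
        if np.nanmedian(np.abs(q[:,2]))<.05: print(c[i].round(),st[i,4],'tool med',np.nanmedian(q,0).round(4),'lo',np.nanpercentile(q,3,0).round(4),'hi',np.nanpercentile(q,97,0).round(4))
E
python3 tabs.py w2
```

```text
[ 0.4934 -0.1597  0.0834] [[0.008, -0.926, 0.379], [-0.004, 0.379, 0.926], [-1.0, -0.009, -0.001]] [-0.26  0.16  0.41] [-0.033  0.005 -0.037] 0.08473453106541842
[263.   8.] 296 tool med [ 0.0396  0.1124 -0.0068] lo [ 0.0272  0.1111 -0.0111] hi [ 0.0551  0.1177 -0.0026]
[309.   8.] 280 tool med [0.0818 0.1222 0.0161] lo [0.0803 0.1165 0.0095] hi [0.0833 0.1258 0.0261]
[311.  34.] 1229 tool med [0.082  0.1075 0.0152] lo [ 0.0806  0.099  -0.0069] hi [0.0833 0.1242 0.0458]
[348. 188.] 249 tool med [0.0827 0.0222 0.0429] lo [0.0815 0.0165 0.0335] hi [0.0838 0.0278 0.0521]
[352. 227.] 204 tool med [ 0.0829 -0.0036  0.0457] lo [ 0.0818 -0.0116  0.0389] hi [0.0841 0.0039 0.0593]
[218. 245.] 617 tool med [ 0.0332  0.0059 -0.0299] lo [ 0.022  -0.0145 -0.0357] hi [ 0.0508  0.0103 -0.0291]
[317. 252.] 757 tool med [0.0268 0.0032 0.0189] lo [ 0.021  -0.0142  0.0162] hi [0.0509 0.0078 0.0262]
```

```bash
cat > tops.py <<'E'
from h import *
import sys
def tops(f,p,T,boxes):
    D=np.load(f+'.npz'); im,P=D['im'],D['P']
    red=(im[...,2]>90)&(im[...,1]<70)&(im[...,0]<80)
    C=[]
    for (u0,u1,v0,v1) in boxes:
        m=np.zeros_like(red); m[v0:v1,u0:u1]=1
        q=(P[m&red]-p)@T; x0=np.nanpercentile(q[:,0],10); t=q[np.abs(q[:,0]-x0)<.003]
        r=cv2.minAreaRect((t[:,1:]*1000).astype(np.float32)); C.append(np.r_[x0,np.array(r[0])/1000]); print(len(t),x0.round(4),r)
    a,b=C; dd=b-a; print('mid',((a+b)/2).round(4),'sep',np.hypot(*dd[1:]).round(4),'tilt deg of axis from z toward y',np.degrees(np.arctan2(dd[1],dd[2])).round(2))
if __name__=='__main__':
    s=get_state(); tops(sys.argv[1],np.array(s['position']),rot(s),eval(sys.argv[2]))
E
python3 tops.py w2 "[(195,240,215,275),(295,345,215,285)]"
python3 - <<'E'
import cv2
im=cv2.imread('pics/w2.png'); cv2.imwrite('pics/w2c.png',cv2.resize(im[150:350,120:420],None,fx=2.6,fy=2.6,interpolation=2))
E
```

```text
156 0.0229 ((1.5063891410827637, -32.54140090942383), (18.09650230407715, 6.767593860626221), 2.6031885147094727)
325 0.0216 ((-1.99212646484375, 19.630023956298828), (19.44932746887207, 6.45036506652832), 3.427774667739868)
mid [ 0.0222 -0.0002 -0.0065] sep 0.0523 tilt deg of axis from z toward y -3.84
```

View pics/w2c.png

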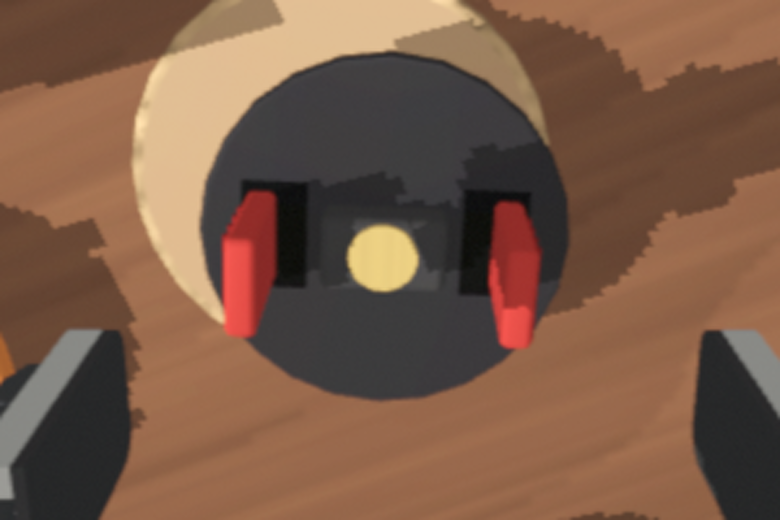

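The crop shows the tabs at (250,262) and (514,272) between the open fingers. The stopper is 6.5 mm towards the -z finger and about 3.3° off in yaw. Correcting both, then descending.

Request:
arm_command(series=[{"dp": [0, 0, -0.054], "angular": [0, 0, 0], "gripper": 85}, {"dp": [0, 0, 0], "angular": [0.037, 0, 0.006], "gripper": 85}, {"dp": [0, 0, 0], "angular": [0, 0, 0], "gripper": 85}, {"dp": [0.1, 0, 0], "angular": [0, 0, 0], "gripper": 85}, {"dp": [0.1, 0, 0], "angular": [0, 0, 0], "gripper": 85}, {"dp": [0, 0, 0], "angular": [0, 0, 0], "gripper": 85}, {"dp": [0, 0, 0], "angular": [0, 0, 0], "gripper": 85}, {"dp": [0, 0, 0], "angular": [0, 0, 0], "gripper": 85}])

```text
clock: 4.2
position: [0.4912, -0.1676, 0.0592]
ee_rot: [0.598, -0.378, 0.598, 0.376]
contact_force: [-0.8, -0.0, -0.8]
width: 0.085
```

```bash
python3 tabs.py w3 | tail -4; python3 - <<'E'
from h import *
s=get_state();print(s['position'],rot(s).round(3).tolist())
E
```

```text
[ 0.4912 -0.1676  0.0592] [[0.002, -0.902, 0.431], [-0.002, 0.431, 0.902], [-1.0, -0.002, -0.001]] [-0.84 -0.   -0.81] [0.013 0.029 0.023] 0.08496599974302566
[306.  21.] 1659 tool med [0.0585 0.1115 0.0132] lo [ 0.0572  0.1    -0.0057] hi [0.0598 0.1201 0.0347]
[341. 268.] 1112 tool med [0.0022 0.0053 0.0267] lo [-0.0031 -0.0086  0.0246] hi [0.0267 0.0102 0.0322]
[225. 271.] 1201 tool med [ 0.0013  0.0038 -0.023 ] lo [-0.0031 -0.0089 -0.0274] hi [ 0.0263  0.0096 -0.0211]
[ 0.49128449 -0.16765976  0.05926926] [[0.002, -0.902, 0.431], [-0.002, 0.431, 0.902], [-1.0, -0.002, -0.001]]
```

Request:
arm_command(series=[{"dp": [0, 0, 0.017], "angular": [0, 0, 0], "gripper": 85}, {"dp": [0.1, 0, 0], "angular": [0, 0, 0], "gripper": 85}, {"dp": [0.1, 0, 0], "angular": [0, 0, 0], "gripper": 85}, {"dp": [0, 0, 0], "angular": [0, 0, 0], "gripper": 85}, {"dp": [0, 0, 0], "angular": [0, 0, 0], "gripper": 70}, {"dp": [0, 0, 0], "angular": [0, 0, 0], "gripper": 64}, {"dp": [0, 0, 0], "angular": [0, 0, 0], "gripper": 62}, {"dp": [0, 0, 0], "angular": [0, 0, 0], "gripper": 62}])

```text
clock: 5.25
position: [0.4926, -0.1659, 0.0339]
ee_rot: [0.598, -0.378, 0.598, 0.376]
contact_force: [0.1, -0.1, 0.5]
width: 0.0623
```

```bash
python3 tabs.py w4 | tail -4
```

```text
[ 0.4926 -0.1659  0.0339] [[0.003, -0.902, 0.431], [-0.003, 0.431, 0.902], [-1.0, -0.003, -0.001]] [ 0.09 -0.05  0.5 ] [ 0.001 -0.012  0.034] 0.06230446967411109
[292.  14.] 1157 tool med [0.0332 0.1097 0.0057] lo [ 0.0319  0.1002 -0.0124] hi [0.0344 0.1144 0.0215]
[346. 298.] 1726 tool med [-0.0225  0.0053  0.0247] lo [-0.0283 -0.0078  0.0224] hi [-0.0009  0.0107  0.0291]
[210. 300.] 1858 tool med [-0.0234  0.0041 -0.025 ] lo [-0.0283 -0.0086 -0.029 ] hi [ 0.0005  0.0102 -0.0233]
```

View pics/w4.png

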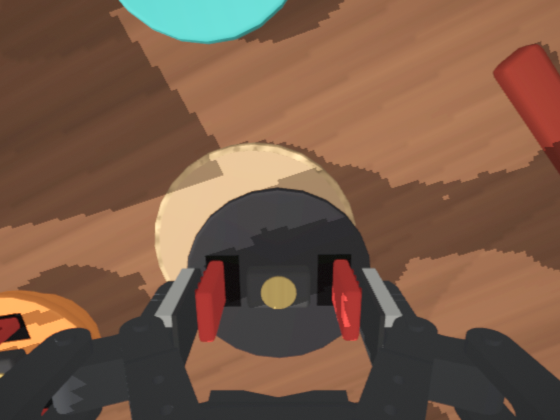

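The jaws straddle the red tabs at (211,300) and (346,298), centred. Closing.

Request:
arm_command(series=[{"dp": [0, 0.008, 0], "angular": [0, 0, 0], "gripper": 60}, {"dp": [0, 0, 0], "angular": [0, 0, 0], "gripper": 54}, {"dp": [0, 0, 0], "angular": [0, 0, 0], "gripper": 48}, {"dp": [0, 0, 0], "angular": [0, 0, 0], "gripper": 40}, {"dp": [0, 0, 0], "angular": [0, 0, 0], "gripper": 40}, {"dp": [0, 0, 0], "angular": [0, 0, 0], "gripper": 40}, {"dp": [0, 0, 0], "angular": [0, 0, 0], "gripper": 40}, {"dp": [0, 0, 0], "angular": [0, 0, 0], "gripper": 40}], grip_force=50)

```text
clock: 6.3
position: [0.492, -0.1654, 0.0368]
ee_rot: [0.599, -0.379, 0.597, 0.375]
contact_force: [-1.3, -0.4, 2.5]
width: 0.0432
```

```bash
python3 tabs.py w5 | sed -n '1p;$p'; python3 -c "
import cv2
im=cv2.imread('pics/w5.png');cv2.imwrite('pics/w5c.png',cv2.resize(im[170:400,140:420],None,fx=2.5,fy=2.5))"
```

```text
[ 0.492  -0.1654  0.0368] [[0.004, -0.902, 0.431], [-0.003, 0.431, 0.903], [-1.0, -0.005, -0.001]] [-1.33 -0.36  2.5 ] [0.05  0.112 0.014] 0.04324519767067843
[227. 298.] 1299 tool med [-0.0198  0.003  -0.0193] lo [-0.0255 -0.0104 -0.0221] hi [ 0.0041  0.0095 -0.0182]
```

View pics/w5c.png

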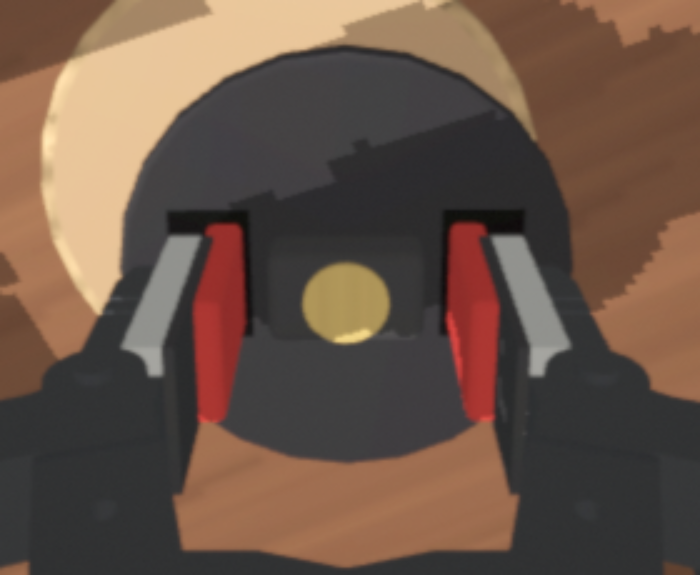

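The tabs are squeezed in between the pads. The width reads 43 mm against the expected 48, but both tabs are visibly inside their slots. Lifting.

Request:
arm_command(series=[{"dp": [-0.1, 0, 0], "angular": [0, 0, 0], "gripper": 40}, {"dp": [-0.25, 0, 0], "angular": [0, 0, 0], "gripper": 40}, {"dp": [-0.35, 0, 0], "angular": [0, 0, 0], "gripper": 40}, {"dp": [-0.35, 0, 0], "angular": [0, 0, 0], "gripper": 40}, {"dp": [-0.35, 0, 0], "angular": [0, 0, 0], "gripper": 40}, {"dp": [-0.25, 0, 0], "angular": [0, 0, 0], "gripper": 40}, {"dp": [-0.1, 0, 0], "angular": [0, 0, 0], "gripper": 40}, {"dp": [0, 0, 0], "angular": [0, 0, 0], "gripper": 40}])

```text
clock: 7.35
position: [0.4894, -0.164, 0.2534]
ee_rot: [0.598, -0.378, 0.598, 0.377]
contact_force: [-1.0, -1.4, -2.4]
width: 0.0433
```

```bash
python3 tabs.py w6
```

```text
[ 0.4894 -0.164   0.2534] [[0.0, -0.902, 0.431], [-0.002, 0.431, 0.902], [-1.0, -0.001, -0.001]] [-0.99 -1.36 -2.43] [-0.036  0.005 -0.008] 0.04332888449350949
[301.  38.] 1728 tool med [0.2528 0.1318 0.021 ] lo [0.2513 0.1017 0.0027] hi [0.2543 0.1636 0.0447]
[221.  19.] 210 tool med [ 0.2103  0.1413 -0.0489] lo [ 0.1982  0.1337 -0.0544] hi [ 0.2263  0.1495 -0.0446]
[273.  50.] 127 tool med [ 0.2059  0.116  -0.0049] lo [ 0.1975  0.1089 -0.0122] hi [0.227  0.1263 0.0014]
[329. 298.] 1297 tool med [-0.0213  0.0037  0.0185] lo [-0.0257 -0.009   0.0171] hi [0.002  0.0097 0.0211]
[227. 299.] 1308 tool med [-0.0198  0.0028 -0.0193] lo [-0.0254 -0.0181 -0.0222] hi [ 0.0044  0.0095 -0.0181]
[257. 357.] 276 tool med [ 0.2534 -0.2336 -0.0269] lo [ 0.2521 -0.2427 -0.0482] hi [ 0.2547 -0.2267 -0.0055]
```

View pics/w6.png

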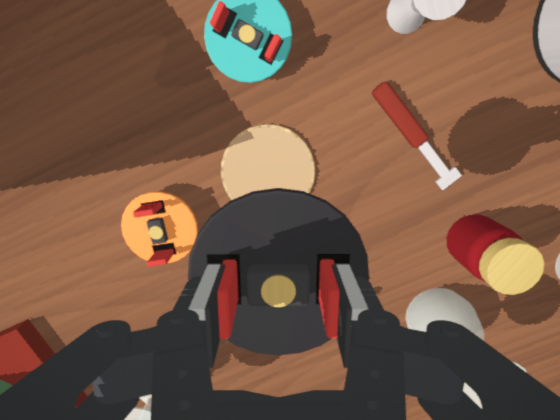

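The stopper is lifted and level, centred at about (278,290), and its coaster (268,168) is now empty. I fit the deck in the tool frame, and get the jug mouth after moving near it.

```bash
cat > deck.py <<'E'
from h import *
import sys
s=get_state(); T=rot(s); p=np.array(s['position'])
im,P,_=cloud('wrist'); q=(P-p)@T
m=(np.abs(q[...,0]-.004)<.006)&(np.hypot(q[...,1],q[...,2])<.05)&(np.hypot(q[...,1],q[...,2])>.02)
m&=(np.abs(q[...,2])<.016)|(q[...,1]>.014)
a=q[m]; c,_,_,_=np.linalg.lstsq(np.c_[np.ones(len(a)),a[:,1:]],a[:,0],rcond=None)
e=a[:,0]-np.c_[np.ones(len(a)),a[:,1:]]@c; a=a[np.abs(e)<.003]
c,_,_,_=np.linalg.lstsq(np.c_[np.ones(len(a)),a[:,1:]],a[:,0],rcond=None)
print('deck top x at axis, slopes y z',c.round(4),len(a), 'circle',cv2.minEnclosingCircle((a[:,1:]*1000).astype(np.float32)),a.min(0).round(4),a.max(0).round(4))
np.save('deckpts.npy',a)
# circle fit on rim points
h=a[cv2.convexHull((a[:,1:]*1e3).astype(np.float32),returnPoints=False).ravel()]
h=h[(h[:,1]>.005)|(h[:,1]<-.03)]
from scipy.optimize import least_squares
r=least_squares(lambda x:np.hypot(h[:,1]-x[0],h[:,2]-x[1])-.0400,[0,0],loss='soft_l1',f_scale=.001); print('centre y z',r.x.round(4),len(h),'res',np.abs(r.fun).max())
E
python3 deck.py
```

```text
deck top x at axis, slopes y z [ 0.0044 -0.0021 -0.0006] 9708 circle ((-0.3576342463493347, -0.6321257948875427), 39.96502685546875) [ 0.0021 -0.0403 -0.0371] [0.0073 0.0396 0.036 ]
centre y z [-0.0005 -0.0005] 41 res 0.0009227689185282439
```

Request:
arm_command(series=[{"dp": [0, 0.04, 0.18], "angular": [0, 0, 0], "gripper": 40}, {"dp": [0, 0.08, 0.36], "angular": [0, 0, 0], "gripper": 40}, {"dp": [0, 0.09, 0.4], "angular": [0, 0, 0], "gripper": 40}, {"dp": [0, 0.09, 0.4], "angular": [0, 0, 0], "gripper": 40}, {"dp": [0, 0.09, 0.4], "angular": [0, 0, 0], "gripper": 40}, {"dp": [0, 0.09, 0.4], "angular": [0, 0, 0], "gripper": 40}, {"dp": [0, 0.06, 0.3], "angular": [0, 0, 0], "gripper": 40}, {"dp": [0, 0.0, 0.07], "angular": [0, 0, 0], "gripper": 40}])

```text
clock: 8.45
position: [0.5565, 0.1441, 0.2355]
ee_rot: [0.59, -0.37, 0.607, 0.382]
contact_force: [-0.0, -0.5, -1.4]
width: 0.0429
```

Request:
arm_command(series=[{"dp": [0, 0, 0], "angular": [0, 0, 0], "gripper": 40}, {"dp": [0, 0, 0], "angular": [0, 0, 0], "gripper": 40}, {"dp": [0, 0, 0], "angular": [0, 0, 0], "gripper": 40}, {"dp": [0, 0, 0], "angular": [0, 0, 0], "gripper": 40}, {"dp": [0, 0, 0], "angular": [0, 0, 0], "gripper": 40}, {"dp": [0, 0, 0], "angular": [0, 0, 0], "gripper": 40}, {"dp": [0, 0, 0], "angular": [0, 0, 0], "gripper": 40}, {"dp": [0, 0, 0], "angular": [0, 0, 0], "gripper": 40}])

```text
clock: 9.45
position: [0.5552, 0.1398, 0.2338]
ee_rot: [0.589, -0.369, 0.61, 0.381]
contact_force: [-0.7, 0.8, -1.5]
width: 0.043
```

```bash
cat > mouth.py <<'E'
from h import *
from scipy.optimize import least_squares
s=get_state(); T=rot(s); p=np.array(s['position']); print(p.round(4),T.round(3).tolist(),s['contact_force'].round(2),s['width'])
im,P,d=cloud('wrist'); cv2.imwrite('pics/w7.png',im); q=(P-p)@T; np.savez('w7.npz',im=im,P=P,p=p,T=T)
m0=np.array([.4875,.172])
m=(P[...,2]>.150)&(P[...,2]<.176)&(np.hypot(P[...,0]-m0[0],P[...,1]-m0[1])<.055)
a=P[m]; print(len(a),'z hist',np.histogram(a[:,2],bins=np.arange(.15,.177,.002)))
zt=np.nanpercentile(a[:,2],80); a=a[np.abs(a[:,2]-zt)<.003]; print('rim z',np.median(a[:,2]))
f=lambda x:np.hypot(a[:,0]-x[0],a[:,1]-x[1])
# annulus 30..40 : penalise outside
r=least_squares(lambda x:np.maximum(0,f(x)-.040)+np.maximum(0,.030-f(x)),m0); print('mouth world',r.x.round(4),'rms',np.sqrt(np.mean(r.fun**2)), 'radii',np.percentile(f(r.x),[0,1,3,97,99,100]).round(4))
w=np.array([*r.x,zt]); print('mouth in tool',((w-p)@T).round(4)); print(cv2.minEnclosingCircle(a[:,:2].astype(np.float32)))
E
python3 mouth.py; python3 deck.py
```

```text
[0.5552 0.1398 0.2338] [[-0.033, -0.898, 0.438], [-0.002, 0.438, 0.899], [-0.999, 0.029, -0.016]] [-0.73  0.77 -1.5 ] 0.04299827461988632
7919 z hist (array([   0,   69,  239,  373, 5315, 1921,    2,    0,    0,    0,    0,
          0,    0]), array([0.15 , 0.152, 0.154, 0.156, 0.158, 0.16 , 0.162, 0.164, 0.166,
       0.168, 0.17 , 0.172, 0.174, 0.176]))
rim z 0.15951548246233888
mouth world [0.4869 0.1723] rms 4.218485953120344e-05 radii [0.0296 0.0299 0.03   0.0399 0.0402 0.0405]
mouth in tool [0.0759 0.0734 0.0005]
((0.48697423934936523, 0.1723172962665558), 0.04055153951048851)
deck top x at axis, slopes y z [ 0.0044 -0.0029 -0.0009] 9706 circle ((-0.5600098371505737, -0.69141685962677), 40.04682540893555) [ 0.0019 -0.0406 -0.0371] [0.0073 0.0394 0.0361]
centre y z [-0.0006 -0.0005] 46 res 0.0011846096336772388
```

View pics/w7.png

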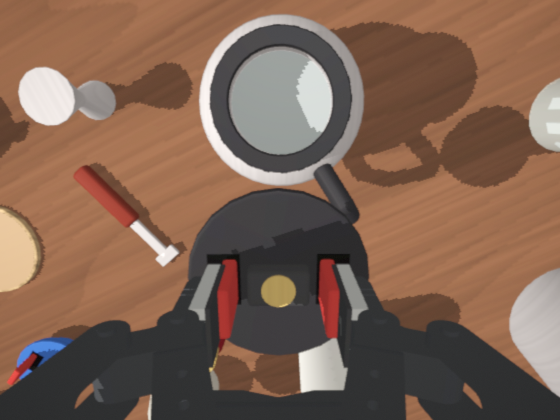

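The mouth is at (281,98) and the annulus fits cleanly at (0.4869,0.1723), rim z about 0.1595. The tool has picked up about 2° of tilt, so I level it and then move over the mouth.

Request:
arm_command(series=[{"dp": [0, 0, 0], "angular": [0, -0.01, -0.018], "gripper": 40}, {"dp": [0, 0.1, 0], "angular": [0, 0, 0], "gripper": 40}, {"dp": [0, 0.2, 0], "angular": [0, 0, 0], "gripper": 40}, {"dp": [0, 0.2, 0], "angular": [0, 0, 0], "gripper": 40}, {"dp": [0, 0.1, 0], "angular": [0, 0, 0], "gripper": 40}, {"dp": [0, 0, 0], "angular": [0, 0, 0], "gripper": 40}, {"dp": [0, 0, 0], "angular": [0, 0, 0], "gripper": 40}, {"dp": [0, 0, 0], "angular": [0, 0, 0], "gripper": 40}])

```text
clock: 10.55
position: [0.4875, 0.1735, 0.2339]
ee_rot: [0.599, -0.375, 0.6, 0.375]
contact_force: [0.6, 0.5, -1.1]
width: 0.0434
```

```bash
cat > st.py <<'E'
from h import *
s=get_state(); T=rot(s); p=np.array(s['position'])
dk=p+T@np.array([.0044+.006,-.0005,-.0005]); err=np.array([.4869,.1723,.1595])-dk
print('t',round(s['clock'],2),'tcp',p.round(4),'x',T[:,0].round(4),'yz,zz',T[2,1:].round(4),'F',s['contact_force'].round(2),'M',s['moment'].round(3),'w',round(s['width'],4))
print('deck',dk.round(4),'need in tool units',(T.T@err/.12).round(4),'ang needed y z',(T[2,2]/(np.pi/2)).round(4),(-T[2,1]/(np.pi/2)).round(4),'q',s['qpos'].round(3))
E
python3 st.py
```

```text
t 10.55 tcp [0.4875 0.1735 0.2339] x [-6.e-04  2.e-04 -1.e+00] yz,zz [ 0.0007 -0.0001] F [ 0.56  0.52 -1.14] M [ 0.02  -0.026 -0.008] w 0.0434
deck [0.4878 0.1728 0.2235] need in tool units [ 0.5337  0.0044 -0.0068] ang needed y z -0.0001 -0.0004 q [ 0.207  0.188  1.618  0.     1.336 -0.911]
```

Request:
arm_command(series=[{"dp": [0.06, 0.004, -0.007], "angular": [0, 0, 0], "gripper": 40}, {"dp": [0.1, 0, 0], "angular": [0, 0, 0], "gripper": 40}, {"dp": [0.1, 0, 0], "angular": [0, 0, 0], "gripper": 40}, {"dp": [0.03, 0, 0], "angular": [0, 0, 0], "gripper": 40}, {"dp": [0, 0, 0], "angular": [0, 0, 0], "gripper": 40}, {"dp": [0, 0, 0], "angular": [0, 0, 0], "gripper": 40}, {"dp": [0, 0, 0], "angular": [0, 0, 0], "gripper": 40}, {"dp": [0, 0, 0], "angular": [0, 0, 0], "gripper": 40}])

```text
clock: 11.55
position: [0.4877, 0.1722, 0.196]
ee_rot: [0.599, -0.374, 0.6, 0.375]
contact_force: [0.8, 0.5, -1.2]
width: 0.043
```

```bash
python3 st.py
```

```text
t 11.55 tcp [0.4877 0.1722 0.196 ] x [-1.3e-03 -2.0e-04 -1.0e+00] yz,zz [ 0.0011 -0.0007] F [ 0.81  0.55 -1.2 ] M [0.015 0.085 0.01 ] w 0.043
deck [0.4879 0.1716 0.1856] need in tool units [0.2175 0.0099 0.0021] ang needed y z -0.0005 -0.0007 q [ 0.205  0.213  1.683  0.     1.247 -0.912]
```

Request:
arm_command(series=[{"dp": [0, 0.009, 0.002], "angular": [0, 0, 0], "gripper": 40}, {"dp": [0, 0, 0], "angular": [0, 0, 0], "gripper": 40}, {"dp": [0.02, 0, 0], "angular": [0, 0, 0], "gripper": 40}, {"dp": [0.02, 0, 0], "angular": [0, 0, 0], "gripper": 40}, {"dp": [0.02, 0, 0], "angular": [0, 0, 0], "gripper": 40}, {"dp": [0.02, 0, 0], "angular": [0, 0, 0], "gripper": 40}, {"dp": [0, 0, 0], "angular": [0, 0, 0], "gripper": 40}, {"dp": [0, 0, 0], "angular": [0, 0, 0], "gripper": 40}])

```text
clock: 12.55
position: [0.4868, 0.173, 0.1858]
ee_rot: [0.599, -0.374, 0.6, 0.375]
contact_force: [0.7, -0.3, -1.1]
width: 0.0432
```

```bash
python3 st.py
```

```text
t 12.55 tcp [0.4868 0.173  0.1858] x [-1.1e-03 -1.0e-04 -1.0e+00] yz,zz [ 0.0009 -0.0006] F [ 0.7  -0.3  -1.14] M [-0.028 -0.053  0.   ] w 0.0432
deck [0.487  0.1723 0.1754] need in tool units [ 0.1326  0.0004 -0.0004] ang needed y z -0.0004 -0.0006 q [ 0.207  0.22   1.701  0.     1.222 -0.91 ]
```

Request:
arm_command(series=[{"dp": [0.015, 0, 0], "angular": [0, 0, 0], "gripper": 40}, {"dp": [0.015, 0, 0], "angular": [0, 0, 0], "gripper": 40}, {"dp": [0.015, 0, 0], "angular": [0, 0, 0], "gripper": 40}, {"dp": [0.015, 0, 0], "angular": [0, 0, 0], "gripper": 40}, {"dp": [0, 0, 0], "angular": [0, 0, 0], "gripper": 40}, {"dp": [0, 0, 0], "angular": [0, 0, 0], "gripper": 40}, {"dp": [0, 0, 0], "angular": [0, 0, 0], "gripper": 40}, {"dp": [0, 0, 0], "angular": [0, 0, 0], "gripper": 40}])

```text
clock: 13.55
position: [0.4869, 0.173, 0.1783]
ee_rot: [0.599, -0.375, 0.6, 0.375]
contact_force: [-0.2, -1.0, -1.3]
width: 0.0427
```

```bash
python3 st.py
```

```text
t 13.55 tcp [0.4869 0.173  0.1783] x [-6.e-04 -1.e-04 -1.e+00] yz,zz [ 0.0005 -0.0003] F [-0.18 -0.95 -1.3 ] M [-0.037  0.06  -0.005] w 0.0427
deck [0.4871 0.1723 0.1679] need in tool units [ 0.0702  0.0014 -0.0011] ang needed y z -0.0002 -0.0003 q [ 0.207  0.226  1.713  0.     1.204 -0.91 ]
```

Request:
arm_command(series=[{"dp": [0.008, 0, 0], "angular": [0, 0, 0], "gripper": 40}, {"dp": [0.008, 0, 0], "angular": [0, 0, 0], "gripper": 40}, {"dp": [0.008, 0, 0], "angular": [0, 0, 0], "gripper": 40}, {"dp": [0.008, 0, 0], "angular": [0, 0, 0], "gripper": 40}, {"dp": [0, 0, 0], "angular": [0, 0, 0], "gripper": 40}, {"dp": [0, 0, 0], "angular": [0, 0, 0], "gripper": 40}, {"dp": [0, 0, 0], "angular": [0, 0, 0], "gripper": 40}, {"dp": [0, 0, 0], "angular": [0, 0, 0], "gripper": 40}])

```text
clock: 14.55
position: [0.487, 0.1731, 0.1749]
ee_rot: [0.6, -0.375, 0.6, 0.375]
contact_force: [-0.6, 0.0, 0.1]
width: 0.0431
```

```bash
python3 st.py
```

```text
t 14.55 tcp [0.487  0.1731 0.1749] x [ 0.e+00  1.e-04 -1.e+00] yz,zz [-0.      0.0001] F [-0.59  0.03  0.14] M [-0.074  0.093 -0.016] w 0.0431
deck [0.4872 0.1724 0.1645] need in tool units [ 0.0417  0.0018 -0.0018] ang needed y z 0.0001 0.0 q [ 0.207  0.228  1.718  0.     1.195 -0.91 ]
```

Request:
arm_command(series=[{"dp": [0.007, 0, 0], "angular": [0, 0, 0], "gripper": 40}, {"dp": [0.007, 0, 0], "angular": [0, 0, 0], "gripper": 40}, {"dp": [0, 0, 0], "angular": [0, 0, 0], "gripper": 40}, {"dp": [0, 0, 0], "angular": [0, 0, 0], "gripper": 40}, {"dp": [0, 0, 0], "angular": [0, 0, 0], "gripper": 40}, {"dp": [0, 0, 0], "angular": [0, 0, 0], "gripper": 40}, {"dp": [0, 0, 0], "angular": [0, 0, 0], "gripper": 40}, {"dp": [0, 0, 0], "angular": [0, 0, 0], "gripper": 40}])

```text
clock: 15.55
position: [0.487, 0.1731, 0.1742]
ee_rot: [0.6, -0.375, 0.599, 0.375]
contact_force: [-1.1, -0.1, 3.1]
width: 0.0432
```

```bash
python3 st.py
```

```text
t 15.55 tcp [0.487  0.1731 0.1742] x [ 7.e-04  2.e-04 -1.e+00] yz,zz [-0.0006  0.0005] F [-1.09 -0.06  3.08] M [-0.054  0.179 -0.041] w 0.0432
deck [0.4872 0.1724 0.1638] need in tool units [ 0.0355  0.0019 -0.0019] ang needed y z 0.0003 0.0004 q [ 0.207  0.229  1.72   0.     1.192 -0.91 ]
```

Request:
arm_command(series=[{"dp": [0, 0, 0], "angular": [0, 0, 0], "gripper": 40}, {"dp": [0, 0, 0], "angular": [0, 0, 0], "gripper": 40}, {"dp": [0, 0, 0], "angular": [0, 0, 0], "gripper": 40}, {"dp": [0, 0, 0], "angular": [0, 0, 0], "gripper": 40}, {"dp": [0, 0, 0], "angular": [0, 0, 0], "gripper": 40}, {"dp": [0.007, 0, 0], "angular": [0, 0, 0], "gripper": 40}, {"dp": [0.007, 0, 0], "angular": [0, 0, 0], "gripper": 40}, {"dp": [0.007, 0, 0], "angular": [0, 0, 0], "gripper": 40}])

```text
clock: 16.55
position: [0.487, 0.1731, 0.1721]
ee_rot: [0.6, -0.375, 0.599, 0.375]
contact_force: [-2.1, -0.8, 5.0]
width: 0.043
```

```bash
python3 st.py
```

```text
t 16.55 tcp [0.487  0.1731 0.1721] x [ 1.1e-03  2.0e-04 -1.0e+00] yz,zz [-0.0009  0.0007] F [-2.1  -0.8   4.97] M [-0.142  0.323 -0.01 ] w 0.043
deck [0.4872 0.1724 0.1617] need in tool units [ 0.018   0.0022 -0.002 ] ang needed y z 0.0004 0.0006 q [ 0.207  0.23   1.723 -0.     1.187 -0.91 ]
```

Request:
arm_command(series=[{"dp": [0.005, 0.002, -0.002], "angular": [0, 0, 0], "gripper": 40}, {"dp": [0.005, 0, 0], "angular": [0, 0, 0], "gripper": 40}, {"dp": [0.005, 0, 0], "angular": [0, 0, 0], "gripper": 40}, {"dp": [0.003, 0, 0], "angular": [0, 0, 0], "gripper": 40}, {"dp": [0.003, 0, 0], "angular": [0, 0, 0], "gripper": 40}, {"dp": [0.003, 0, 0], "angular": [0, 0, 0], "gripper": 40}, {"dp": [0.003, 0, 0], "angular": [0, 0, 0], "gripper": 40}, {"dp": [0.003, 0, 0], "angular": [0, 0, 0], "gripper": 40}])

```text
clock: 17.55
position: [0.487, 0.173, 0.1717]
ee_rot: [0.601, -0.375, 0.598, 0.374]
contact_force: [-1.3, 0.2, 6.1]
width: 0.0433
```

```bash
python3 st.py
```

```text
t 17.55 tcp [0.487  0.173  0.1717] x [ 3.9e-03  6.0e-04 -1.0e+00] yz,zz [-0.0033  0.0023] F [-1.26  0.19  6.12] M [-0.139  0.406 -0.037] w 0.0433
deck [0.4873 0.1724 0.1613] need in tool units [ 0.0148  0.0025 -0.002 ] ang needed y z 0.0015 0.0021 q [ 0.207  0.229  1.726 -0.     1.182 -0.91 ]
```

Request:
arm_command(series=[{"dp": [0.007, 0.001, -0.001], "angular": [0, 0.002, 0.002], "gripper": 40}, {"dp": [0.007, 0, 0], "angular": [0, 0, 0.001], "gripper": 40}, {"dp": [0.007, 0, 0], "angular": [0, 0, 0.001], "gripper": 40}, {"dp": [0.007, 0, 0], "angular": [0, 0, 0.001], "gripper": 40}, {"dp": [0.007, 0, 0], "angular": [0, 0, 0.001], "gripper": 40}, {"dp": [0.006, 0, 0], "angular": [0, 0, 0], "gripper": 40}, {"dp": [0.006, 0, 0], "angular": [0, 0, 0], "gripper": 40}, {"dp": [0.006, 0, 0], "angular": [0, 0, 0], "gripper": 40}])

```text
clock: 18.55
position: [0.487, 0.173, 0.1703]
ee_rot: [0.599, -0.374, 0.6, 0.376]
contact_force: [-2.8, -0.2, 8.0]
width: 0.0435
```

```bash
python3 st.py
```

```text
t 18.55 tcp [0.487  0.173  0.1703] x [-0.0022  0.0025 -1.    ] yz,zz [0.003  0.0013] F [-2.84 -0.17  8.01] M [-0.218  0.439 -0.011] w 0.0435
deck [0.4872 0.1724 0.1599] need in tool units [ 0.0037  0.0022 -0.002 ] ang needed y z 0.0008 -0.0019 q [ 0.205  0.233  1.724  0.003  1.186 -0.914]
```

```bash
python3 - <<'E'
from h import *
s=get_state(); T=rot(s); p=np.array(s['position'])
im,P,d=cloud('wrist'); q=(P-p)@T; cv2.imwrite('pics/w8.png',im)
cv2.imwrite('pics/w8c.png',cv2.resize(im[230:380,180:380],None,fx=3.8,fy=3.8,interpolation=2))
for v in range(240,330,6):
    print(v,[(u,*(q[v,u]*1000).round(0).astype(int)) for u in (204,212,344,352)])
E
```

```text
240 [(204, np.int64(4), np.int64(18), np.int64(-31)), (212, np.int64(4), np.int64(18), np.int64(-28)), (344, np.int64(5), np.int64(17), np.int64(28)), (352, np.int64(5), np.int64(17), np.int64(31))]
246 [(204, np.int64(5), np.int64(15), np.int64(-32)), (212, np.int64(5), np.int64(15), np.int64(-28)), (344, np.int64(5), np.int64(15), np.int64(28)), (352, np.int64(5), np.int64(15), np.int64(31))]
252 [(204, np.int64(5), np.int64(12), np.int64(-32)), (212, np.int64(5), np.int64(12), np.int64(-28)), (344, np.int64(4), np.int64(12), np.int64(28)), (352, np.int64(4), np.int64(12), np.int64(31))]
258 [(204, np.int64(4), np.int64(9), np.int64(-32)), (212, np.int64(4), np.int64(10), np.int64(-28)), (344, np.int64(5), np.int64(9), np.int64(28)), (352, np.int64(5), np.int64(9), np.int64(31))]
264 [(204, np.int64(5), np.int64(6), np.int64(-32)), (212, np.int64(3), np.int64(7), np.int64(-28)), (344, np.int64(3), np.int64(7), np.int64(28)), (352, np.int64(4), np.int64(7), np.int64(31))]
270 [(204, np.int64(5), np.int64(4), np.int64(-32)), (212, np.int64(-11), np.int64(11), np.int64(-26)), (344, np
[... 1240 characters left out ...]
nt64(-36), np.int64(10), np.int64(21)), (352, np.int64(-38), np.int64(11), np.int64(23))]
312 [(204, np.int64(-40), np.int64(10), np.int64(-24)), (212, np.int64(-36), np.int64(8), np.int64(-22)), (344, np.int64(-37), np.int64(8), np.int64(21)), (352, np.int64(-39), np.int64(10), np.int64(23))]
318 [(204, np.int64(-39), np.int64(7), np.int64(-24)), (212, np.int64(-37), np.int64(6), np.int64(-22)), (344, np.int64(-36), np.int64(6), np.int64(21)), (352, np.int64(-40), np.int64(8), np.int64(23))]
324 [(204, np.int64(-41), np.int64(6), np.int64(-24)), (212, np.int64(-35), np.int64(3), np.int64(-22)), (344, np.int64(-37), np.int64(4), np.int64(21)), (352, np.int64(-41), np.int64(7), np.int64(23))]
```

View pics/w8c.png

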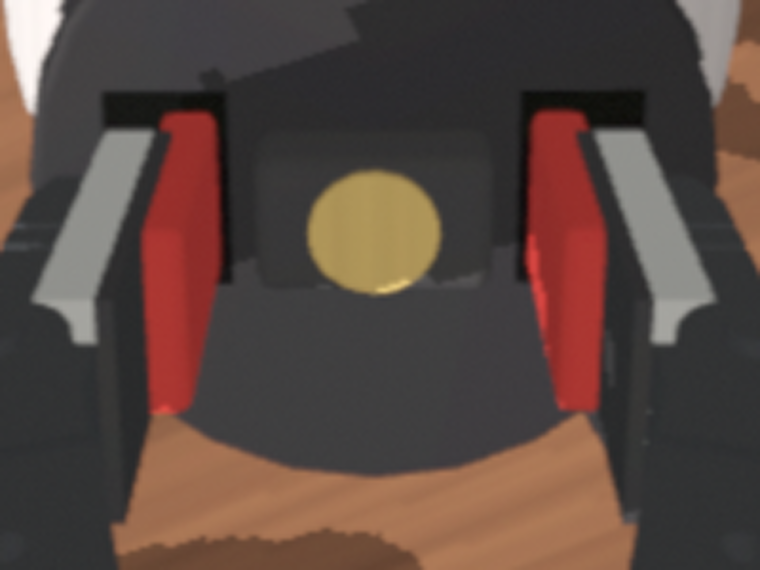

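At (118,130) and (622,130) in the crop the finger ends stop about 12 mm above the deck, so the pads are pressing by friction only. I press a little more, release while pressing, then check. If it has not latched, I press the deck with the fingertips.

Request:
arm_command(series=[{"dp": [0.009, 0.001, -0.001], "angular": [0, 0, 0], "gripper": 40}, {"dp": [0.009, 0, 0], "angular": [0, 0, 0], "gripper": 40}, {"dp": [0.009, 0, 0], "angular": [0, 0, 0], "gripper": 40}, {"dp": [0.009, 0, 0], "angular": [0, 0, 0], "gripper": 40}, {"dp": [0.009, 0, 0], "angular": [0, 0, 0], "gripper": 40}, {"dp": [0.009, 0, 0], "angular": [0, 0, 0], "gripper": 40}, {"dp": [0.009, 0, 0], "angular": [0, 0, 0], "gripper": 40}, {"dp": [0.009, 0, 0], "angular": [0, 0, 0], "gripper": 40}])

```text
clock: 19.6
position: [0.487, 0.173, 0.1698]
ee_rot: [0.601, -0.375, 0.598, 0.375]
contact_force: [-3.1, 0.1, 9.5]
width: 0.0435
```

```bash
python3 st.py
```

```text
t 19.6 tcp [0.487  0.173  0.1698] x [ 0.0036  0.003  -1.    ] yz,zz [-0.002   0.0043] F [-3.1   0.12  9.46] M [-0.265  0.587 -0.035] w 0.0435
deck [0.4873 0.1724 0.1594] need in tool units [-0.0005  0.0028 -0.0019] ang needed y z 0.0027 0.0013 q [ 0.205  0.23   1.729  0.002  1.178 -0.914]
```

The net force is about 10.7 N with the deck at the rim. Now releasing while pressing.

Request:
arm_command(series=[{"dp": [0.01, 0, 0], "angular": [0, 0.002, 0.001], "gripper": 64}, {"dp": [0.012, 0, 0], "angular": [0, 0, 0], "gripper": 64}, {"dp": [0.01, 0, 0], "angular": [0, 0, 0], "gripper": 64}, {"dp": [0, 0, 0], "angular": [0, 0, 0], "gripper": 64}, {"dp": [0, 0, 0], "angular": [0, 0, 0], "gripper": 64}, {"dp": [0, 0, 0], "angular": [0, 0, 0], "gripper": 64}, {"dp": [0, 0, 0], "angular": [0, 0, 0], "gripper": 64}, {"dp": [0, 0, 0], "angular": [0, 0, 0], "gripper": 64}])

```text
clock: 20.6
position: [0.4877, 0.1732, 0.1645]
ee_rot: [0.6, -0.375, 0.599, 0.375]
contact_force: [0.2, -0.3, -1.0]
width: 0.0644
```

```bash
python3 st.py; python3 - <<'E'
from h import *
s=get_state(); T=rot(s); p=np.array(s['position'])
im,P,d=cloud('wrist'); cv2.imwrite('pics/w9.png',im)
m=(np.hypot(P[...,0]-.4869,P[...,1]-.1723)<.039)&(np.abs(P[...,2]-.167)<.008)
q=P[m]; c,_,_,_=np.linalg.lstsq(np.c_[np.ones(len(q)),q[:,:2]-[.4869,.1723]],q[:,2],rcond=None); print('deck top z, slopes',c.round(4),np.median(q[:,2]))
E
python3 tabs.py w9 | tail -3
```

```text
t 20.6 tcp [0.4877 0.1732 0.1645] x [ 0.0013  0.0011 -1.    ] yz,zz [-0.0007  0.0016] F [ 0.25 -0.3  -1.03] M [-0.022 -0.006 -0.036] w 0.0644
deck [0.4879 0.1725 0.1541] need in tool units [-0.0449  0.0068 -0.0051] ang needed y z 0.001 0.0005 q [ 2.060e-01  2.370e-01  1.734e+00  1.000e-03  1.169e+00 -9.120e-01]
deck top z, slopes [ 0.1679  0.0027 -0.0016] 0.1677553531855135
[0.4877 0.1732 0.1645] [[0.001, -0.899, 0.438], [0.001, 0.438, 0.899], [-1.0, -0.001, 0.002]] [-0.59 -1.17 -0.07] [-0.     0.015  0.038] 0.06422118423770051
[206. 307.] 2001 tool med [-0.0278  0.0042 -0.0255] lo [-0.0329 -0.0083 -0.0296] hi [-0.0041  0.0102 -0.0239]
[347. 307.] 1967 tool med [-0.0281  0.0043  0.0239] lo [-0.0328 -0.0088  0.0218] hi [-0.004   0.0103  0.0313]
```

View pics/w9.png

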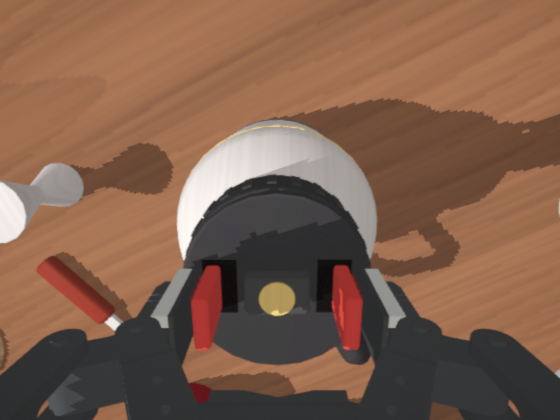

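The stopper sits level in the mouth. Tab separation is 49.4 mm, against 49.7 mm fully out and 38 mm squeezed. If the catches were still in the bore it would read about 45 mm, so they have sprung out under the rim. Opening and retreating upward.

Request:
arm_command(series=[{"dp": [0, 0, 0], "angular": [0, 0, 0], "gripper": 75}, {"dp": [0, 0, 0], "angular": [0, 0, 0], "gripper": 80}, {"dp": [0, 0, 0], "angular": [0, 0, 0], "gripper": 80}, {"dp": [-0.1, 0, 0], "angular": [0, 0, 0], "gripper": 80}, {"dp": [-0.25, 0, 0], "angular": [0, 0, 0], "gripper": 80}, {"dp": [-0.3, 0, 0], "angular": [0, 0, 0], "gripper": 80}, {"dp": [-0.2, 0, 0], "angular": [0, 0, 0], "gripper": 80}, {"dp": [0, 0, 0], "angular": [0, 0, 0], "gripper": 80}])

```text
clock: 21.7
position: [0.4879, 0.1731, 0.2725]
ee_rot: [0.601, -0.375, 0.598, 0.375]
contact_force: [0.6, 0.3, -0.2]
width: 0.0801
```

```bash
python3 tabs.py w10 | tail -3; python3 - <<'E'
from h import *
for n in('wrist','side'):
    im,P,d=cloud(n)
    m=(np.hypot(P[...,0]-.4869,P[...,1]-.1723)<.046)&(np.abs(P[...,2]-.167)<.0045)
    q=P[m]; c,_,_,_=np.linalg.lstsq(np.c_[np.ones(len(q)),q[:,:2]-[.4869,.1723]],q[:,2],rcond=None)
    print(n,'deck top z, slopes',c.round(4),'circle',cv2.minEnclosingCircle(q[:,:2].astype(np.float32)))
E
```

```text
[237. 216.] 355 tool med [ 0.0861  0.0043 -0.0253] lo [ 0.0758 -0.0178 -0.0347] hi [ 0.1054  0.0106 -0.0245]
[316. 215.] 322 tool med [0.0866 0.0053 0.0237] lo [ 0.0757 -0.0163  0.0213] hi [0.1053 0.0106 0.0316]
[274. 382.] 783 tool med [ 0.2729 -0.2889 -0.0046] lo [ 0.2714 -0.3074 -0.029 ] hi [ 0.2742 -0.2689  0.0154]
wrist deck top z, slopes [ 0.1677  0.0005 -0.0013] circle ((0.48710963129997253, 0.1720101535320282), 0.039947833865880966)
side deck top z, slopes [ 0.1671  0.0026 -0.0082] circle ((0.48693329095840454, 0.17280426621437073), 0.040473878383636475)
```

The stopper is level, centred within 0.5 mm, at a steady height with its tabs out, and the robot is clear. Handing in.

```bash
python3 -c "from rig import sign_off; print(sign_off())"
```

```text
the job is handed in; nothing more can be done
None
```

The jug is closed. I picked up the black stopper with both tabs squeezed, lowered it into the mouth and pressed it home with about 11 N. I let the tabs out while still pressing, backed the arm off and handed in at about 22 s. The hand-in reported no verdict.

**Last checks**
- **Stopper:** it is level (slopes under 0.01 rad) and centred within about 0.6 mm.
- **Tabs:** they are about 49 mm apart, against 49.7 mm fully out and 38 mm squeezed. The catches could not be that far out inside the bore, so I take both to be under the rim.
- **Height:** the deck sits about 2 mm above where it was when pressed home. That is about where the catches should hold it, at roughly 7 N on the seal. It is close to the 6 N limit, and I worked it out from the geometry; I did not measure the holding force or tug the stopper.
- **Jug:** the stopper, and so the jug's mouth, is within about 1 mm of where I measured the mouth before.
- **Bystanders:** the robot touched nothing at the end. I did not re-measure the glasses and bar tools, but the path passed well above them.

**What disagreed**
- **Gripper opening:** while squeezing it read 43 mm, not the expected 48 mm, though the pictures showed both tabs drawn in.
- **Fingertips:** they did not rest on the deck, so I pressed through the grip on the tabs alone.

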